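Lock the lid of a stove-top smoker with its hasp and pin

ROBOT

A 6-joint arm with a two-finger parallel gripper is mounted at the origin on a cart in front of the work surface, level with it; the furniture and walls round the work are solid. World frame = base frame: x ahead of the robot, y to its left, z up, the work surface at z = 0. Lengths are in m, angles in rad, forces in N, time in s.
With the tool pointing down it reaches from about 0.425 to 0.95 m from the base axis. Payload 3.5 kg.
Tool frame: the origin (TCP) lies at the very end of the fingers, on their centre line; the grasp point (between the pads) lies 19 mm behind it; z points along the fingers, y is the line along which they close (so a half turn about z gives the same grasp; the last joint's range is limited). The gripper opens to 85 mm and grips with 20 to 120 N. Pads are 22 mm wide; open, the fingers measure 114 mm over their backs; the gripper's body (76 mm by 85 mm) begins 54 mm behind the grasp point. The pads swing forward as they close: fully open they stand 13 mm farther back than shut.
Start: joints at [-1.418, 0.286, 1.577, -0, 1.279, -0.15], TCP at [0.201, -0.644, 0.231] pointing down, gripper open.
Joint ranges: [-2.77, 2.77], [-0.9, 2.22], [0.21, 2.48], [-1.53, 4.67], [0.24, 2.81], [-2.84, 2.84]. Speed limits (rad/s): [2.79, 2.79, 3.14, 3.14, 3.14, 3.14].

INTERFACE

Orientations are given as a unit quaternion [x, y, z, w].
In Python, from plant import get_state, read_camera, sign_off, recognise gives the robot as it stands.
- The arm moves only by the tool arm_command, never from a script. Its argument "steps" is a list of rows, each an object with "translation": the shift along the tool's x, y, z scaled (see below), a list of three; "twist": the turn, a rotation vector about the tool's x, y, z scaled (see below), a list of three; "fingers": the opening, from -1 (shut) to 1 (fully open). In form: [{"translation": [x, y, z], "twist": [rx, ry, rz], "fingers": fingers}, ...]. A call has 1 to 5 rows; each row is the pose to reach, as a shift and turn from the pose commanded when the call began, along the tool's axes at that moment; what a row does not reach only later rows make up. The controller multiplies each number of a shift by 75 cm and each number of a turn by 60 degrees. A row lasts 1/8 s, in which the tool goes at most 62.5 mm and 10.7 degrees, less where a joint would pass 70% of its speed; a pose out of reach is approached as far as the arm can. A call with a number of a shift or a turn outside -1 to 1 is refused whole. A call with a gripper value outside its range is refused whole. The fingers move at their own pace and stop on an object; "grip_force" is the grip in N (left out, the last holds). Time passes only in rows, so rows that repeat a pose let the fingers close. It gives the time, the measured TCP pose, the force, the opening and the grip force at its end, in the units of the state.
- get_state(): the state, without advancing time (a new reading comes with each control period).
- read_camera(name): name is "side" or "top" or "wrist"; returns a dict with "pixels" (384x512x3 uint8, red, green, blue), "K" (3x3 intrinsics, pixels), "k1" (the pictures are not rectified: a ray, as slopes to the right and down, at radius r is drawn at 1 + k1 r^2 times it, then the intrinsics apply), "R" (3x3) and "t" (3): a world point X has camera coordinates R X + t; the wrist camera has in their place "T_tool_cam" (4x4, takes a point from camera to tool coordinates, whose origin is the TCP and whose axes are the flange's). Camera axes: x right, y down, z forward; pixel columns grow to the right and rows downward; lengths in m; the calibration is good to about 2 mm. A picture is of the moment at which its call begins: read the wrist's pose just before it. There is no depth.
- sign_off(): hands the job in; it is judged then, once.
Trained networks look in a picture, given as the dict that the camera call returned (one of the last four; its "shot" number tells which), for a name from the list of things; names that differ only in an ending like _2 or _b are one class to them, and where a whole thing is asked for, a point or a joint stands for the part that bears it (a point fixed in the world has none). Each returns a list of dicts, best first, with "conf" (0 to 1); they miss things now and then, are a little off and sometimes report something else, mostly with a low value. They report only what shows in the picture. A call takes as long as a camera call. They do not tell look-alikes from the thing itself.
- recognise(picture, query): "point" ([row, column] in pixels, amid what is visible of it).
The state is a dict: "time": time; "qpos": joint angles; "dq": joint speeds; "joint_efforts": joint torques, N m; "eef_pos": TCP position; "tcp_rot": TCP orientation; "contact_force": force on the tool from outside, world axes, zero at the start; "wrist_torque": the same for the moment, N m; "opening": opening from 0.0 (shut) to 1.0 (fully open); "finger_force": force on a finger pad.
Only numpy, scipy, OpenCV 4.12 (cv2) and the standard library are available. Lean on these libraries where they do the work, as an engineer would, in place of code of your own. Each camera call takes 0.05 s, during which the arm holds its last target. There are 200 camera calls.

TASK

Lock the steel smoker box that stands on the range: swing the open hasp on its lid forward and down over the staple on the front, so that it hangs flat against the box with the staple through its slot. Then take the long retaining pin out of the wooden rest and drop it, upright and all the way down to its wooden head, through the eye of the staple, and let go. Leave the short vent plug in the rest.

Things in the scene. Friction and masses are not known exactly. Their poses are not given: they have to be found in the camera images.
- hasp (a joint): Steel strap 66 wide, 3 thick, 82 mm long, hinged on the box's upper front edge; axis along staple_eye's y at x +25, z +33 mm. In rad: 0 hangs down over the staple, 1.57 level forward, 3.14 upright, 3.49 rear stop, leaning 20 deg back (start). Moves freely: pushed past upright it falls shut by itself. Slot 46 mm wide, 27 to 64 mm from the axis; beyond it a solid end bar, to push from behind.
- staple_eye (a point): Centre of the staple's vertical round eye (23 mm, through), at its upper face, 59 mm above the range. Staple: level plate 38 wide, 6 thick, on the front of the fixed steel smoker (120 deep, 160 wide, 92 mm high). x points level into the box (front face x +33, lid top z +33 mm, lid grip x +115 to +131, z up to +56), y along its front, z up. The front faces the robot within 30 deg.
- lock_pin: Long retaining pin, 78 mm, loose, 70 g, upright in a wooden rest (112 x 42 x 34 mm, fixed). Steel shank 10 mm thick, 42 long, tapered tip; dark wooden round head 34 mm wide, 36 high. Origin at the tip, z up to the head. In the rest the tip is 8 mm above the range (11 mm hole, 26 deep), so 16 mm of bare shank shows under the head. Fully home its head lies on the staple.
- vent_plug: Short vent plug, loose, 50 g, same wood and steel, in the rest's other hole, 70 mm from the pin: a flat mushroom head 42 mm wide, 15 high, lying on the rest (top 49 mm above the range), over a hidden stub 22 mm long. Leave it alone. Origin at the stub's tip, z up.
Mind the look-alikes: they are no part of the job. What is shaped like the lock_pin but red is not meant.

How it is judged:
On the way:
1. the hasp hangs over the staple (within about 11 degrees of straight down) (value of joint hasp below 0.2 rad), for 0.2 s.
At the end, for the whole second after the job is handed in: the hasp hangs over the staple (within 0.3 rad of straight down), the retaining pin stands through the eye (tip within 14 mm of the eye's axis, at least 34 mm below the staple's upper face, within 0.2 rad of upright) released and at rest, and the vent plug is within 30 mm of where it was (value of joint hasp below 0.3 rad and horizontal distance between lock_pin and staple_eye below 0.014 m and z of lock_pin in the frame of staple_eye between -0.05 and -0.034 m and angle between lock_pin's own z axis and vertical below 0.2 rad and linear speed of lock_pin below 0.02 m/s and distance of vent_plug from where it was at the start of the episode below 0.03 m); the robot touches nothing.
It fails at once if the vent plug is pulled out of the rest or shoved away (moved more than 30 mm) (distance of vent_plug from where it was at the start of the episode above 0.03 m).
It also fails if it takes over 45 s, if anything falls off the work surface, if the arm or the gripper's body presses on something with over 40 N, if the wrist force passes 120 N, or if a joint passes its speed limit or range.

## Working session

There is one attempt and no reset: what is moved stays moved. The work goes in short steps, Python scripts to look and compute and a tool call to move; the robot and the scene stay as the last step left them, time stands still between calls to the robot, and variables do not carry over. Pictures are saved under pics/ and viewed, at most 10 in all, crops included, and the job is handed in when it is done.

Besides the shell and the picture viewer there is one more tool, called in YAML: its name, and indented under it one key for each argument. arm_command: Moves the arm, as the interface text tells. Shifts and turns lie within -1 to 1; 1 stands for 75 cm of shift or 60 degrees of turn. Its arguments: {"type":"object","properties":{"steps":{"type":"array"},"grip_force":{"type":"number"}},"required":["steps"]}

```bash
mkdir -p pics; ls; cat > h.py <<'E'
import numpy as np, cv2
from plant import get_state, read_camera, sign_off, recognise
from scipy.spatial.transform import Rotation as Ro
def cam(name):
    s=get_state(); p=read_camera(name)
    if name=='wrist':
        T=np.eye(4);T[:3,:3]=Ro.from_quat(s['tcp_rot']).as_matrix();T[:3,3]=s['eef_pos']
        M=np.linalg.inv(T@np.array(p['T_tool_cam'])); p['R']=M[:3,:3];p['t']=M[:3,3]
    return p
def ray(p,rc):
    K=np.array(p['K']);d=np.array([(rc[1]-K[0,2])/K[0,0],(rc[0]-K[1,2])/K[1,1]]);u=d.copy()
    for _ in range(30): u=d/(1+p['k1']*(u@u))
    R=np.array(p['R']);v=R.T@np.append(u,1);return -R.T@np.array(p['t']),v/np.linalg.norm(v)
def atz(p,rc,z):
    o,v=ray(p,rc);return o+v*(z-o[2])/v[2]
def tri(obs):
    A=np.zeros((3,3));b=np.zeros(3);L=[]
    for p,rc in obs:
        o,v=ray(p,rc);P=np.eye(3)-np.outer(v,v);A+=P;b+=P@o;L.append((P,o))
    x=np.linalg.solve(A,b);return x,[float(np.linalg.norm(P@(x-o))) for P,o in L]
def proj(p,X):
    c=np.array(p['R'])@X+np.array(p['t']);u=c[:2]/c[2];u=u*(1+p['k1']*(u@u));K=np.array(p['K'])
    return np.array([K[1,1]*u[1]+K[1,2],K[0,0]*u[0]+K[0,2]])
def save(p,f,box=None,s=1):
    im=p['pixels'][:,:,::-1]
    if box: im=im[box[0]:box[1],box[2]:box[3]]
    cv2.imwrite('pics/'+f,cv2.resize(im,None,fx=s,fy=s,interpolation=cv2.INTER_CUBIC))
E
python3 - <<'E'
from h import *
np.set_printoptions(precision=3,suppress=True)
ims=[]
for n in ['top','side']:
    p=cam(n);ims.append(p['pixels'])
    print(n,'cam at',-np.array(p['R']).T@p['t'],p['K'][0][0])
    for q in ['hasp','staple_eye','lock_pin','vent_plug']:
        try:r=recognise(p,q)
        except Exception as e: print(q,e);continue
        for d in r: print(q,d,atz(p,d['point'],.06))
cv2.imwrite('pics/a.png',np.vstack(ims)[:,:,::-1]) 
cv2.imwrite('pics/a.png',cv2.resize(np.vstack(ims)[:,:,::-1],(400,600)))
cv2.imwrite('pics/top.png',cv2.resize(ims[0][:,:,::-1],(800,600)));cv2.imwrite('pics/side.png',cv2.resize(ims[1][:,:,::-1],(800,600)))
print(get_state())
E
```

```text
pics
top cam at [ 0.336 -0.09   0.923] 433.65414729998434
hasp {'point': [159.3, 308.5], 'conf': 0.83} [ 0.576 -0.201  0.06 ]
staple_eye {'point': [146.7, 319.9], 'conf': 0.72} [ 0.603 -0.226  0.06 ]
lock_pin {'point': [204.4, 239.3], 'conf': 0.65} [ 0.481 -0.059  0.06 ]
lock_pin {'point': [233.6, 193.3], 'conf': 0.54} [0.421 0.032 0.06 ]
vent_plug {'point': [202.0, 204.0], 'conf': 0.55} [0.485 0.012 0.06 ]
side cam at [0.327 0.6   0.579] 469.83189240005026
hasp {'point': [150.3, 228.8], 'conf': 0.88} [ 0.59  -0.296  0.06 ]
staple_eye {'point': [169.1, 215.9], 'conf': 0.85} [ 0.597 -0.213  0.06 ]
lock_pin {'point': [250.1, 277.9], 'conf': 0.91} [0.425 0.02  0.06 ]
lock_pin {'point': [220.9, 258.0], 'conf': 0.74} [ 0.473 -0.052  0.06 ]
vent_plug {'point': [256.7, 240.0], 'conf': 0.54} [0.483 0.046 0.06 ]
{'time': 0.5, 'qpos': array([-1.418,  0.286,  1.577,  0.   ,  1.279, -0.15 ]), 'dq': array([-0.001, -0.001, -0.002, -0.   ,  0.003, -0.001]), 'joint_efforts': array([ -0.001, -40.546, -29.256,  -0.   ,   0.001,  -0.   ]), 'eef_pos': array([ 0.201, -0.644,  0.231]), 'tcp_rot': array([ 0.989,  0.151,  0.   , -0.   ]), 'contact_force': array([-0.417, -0.119, -0.214]), 'wrist_torque': array([-0.005, -0.005, -0.029]), 'finger_force': 0.0, 'opening': 1.0031008798164565}
```

View pics/top.png

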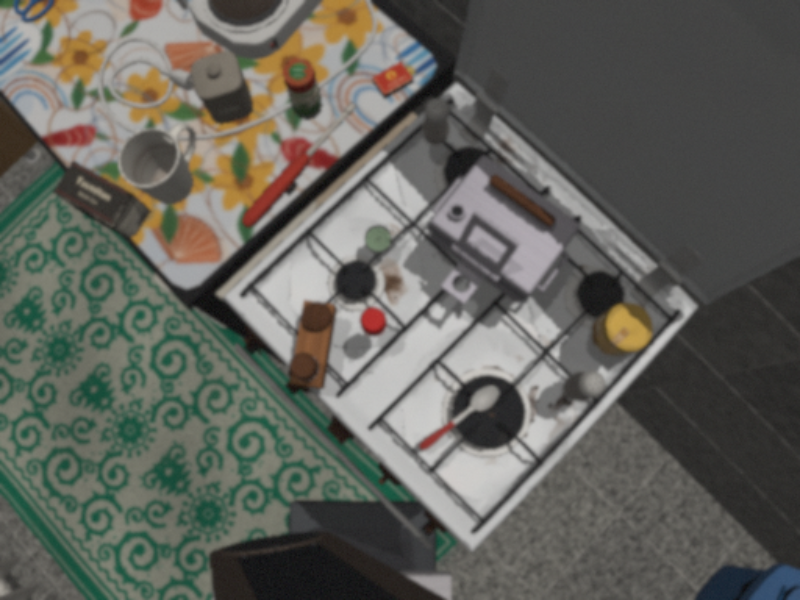

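View pics/side.png

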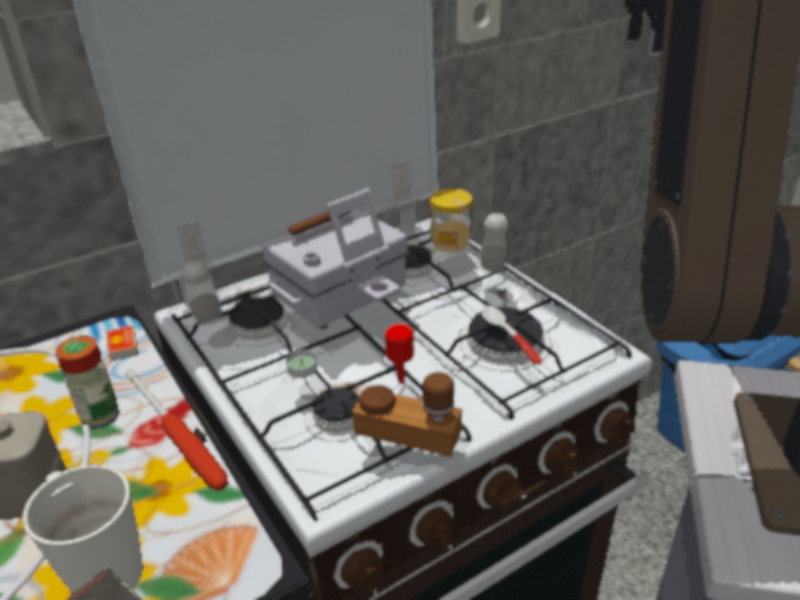

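```bash
python3 - <<'E'
from h import *
np.set_printoptions(precision=3,suppress=True)
T=cam('top');S=cam('side');k=.64
f=lambda x,y:(y*k,x*k)
for n,a,b in [('eye',(462,283),(379,285)),('pinhead',(304,364),(438,388)),('plug',(317,316),(377,400)),('red',(373,320),(399,335)),('haspTopL',(465,222),(329,198)),('haspTopR',(513,250),(371,190)),('hingeL?',(430,226),(266,262)),('boxFR',(522,299),(404,242))]:
    print(n,*tri([(T,f(*a)),(S,f(*b))]))
p=cam('wrist');print(p['T_tool_cam'])
E
```

```text
eye [ 0.53  -0.174  0.058] [0.0001714258318993186, 0.00017142583189918965]
pinhead [0.42  0.028 0.072] [0.0008473660378643023, 0.0008473660378643379]
plug [0.489 0.018 0.035] [4.68290771650361e-05, 4.6829077164867454e-05]
red [ 0.479 -0.058  0.069] [0.00039326681815190573, 0.0003932668181520796]
haspTopL [ 0.579 -0.166  0.182] [0.005282099277565467, 0.005282099277565543]
haspTopR [ 0.546 -0.223  0.169] [0.0011667379700300514, 0.0011667379700302167]
hingeL? [ 0.625 -0.122  0.108] [0.032474725187193486, 0.0324747251871935]
boxFR [ 0.508 -0.248  0.082] [0.0036389541173647852, 0.00363895411736481]
[[ 0.    -0.962 -0.272  0.07 ]
 [ 1.     0.     0.     0.   ]
 [-0.    -0.272  0.962 -0.142]
 [ 0.     0.     0.     1.   ]]
```

```bash
cat >> h.py <<'E'
def go(x,y,z,th):
    """print translation/twist for tool-down pose at yaw th deg (tool x axis heading)"""
    s=get_state();R0=Ro.from_quat(s['tcp_rot']);t=np.radians(th)
    R1=Ro.from_matrix(np.array([[np.cos(t),np.sin(t),0],[np.sin(t),-np.cos(t),0],[0,0,-1]]))
    d=R0.inv().apply(np.array([x,y,z])-s['eef_pos']);w=(R0.inv()*R1).as_rotvec()
    print('tr',np.round(d/.75,4),'tw',np.round(w/np.radians(60),4),'rows>=',round(max(np.linalg.norm(d)/.0625,np.degrees(np.linalg.norm(w))/10.7),1),'t',round(s['time'],2))
E
```

arm_command:
  steps:
    - {"translation":[0.06,-0.05,-0.005],"twist":[0,0,0.08],"fingers":-1}
    - {"translation":[0.12,-0.1,-0.01],"twist":[0,0,0.16],"fingers":-1}
    - {"translation":[0.18,-0.15,-0.015],"twist":[0,0,0.24],"fingers":-1}
    - {"translation":[0.24,-0.2,-0.02],"twist":[0,0,0.32],"fingers":-1}
    - {"translation":[0.3,-0.25,-0.025],"twist":[0,0,0.4],"fingers":-1}

```text
time: 1.27
eef_pos: [0.361, -0.3966, 0.2505]
tcp_rot: [0.998, -0.06, 0.0, 0.0]
contact_force: [0.5, -0.0, 0.0]
opening: 0.004
finger_force: 0.0
```

```bash
python3 -c "
from h import *
go(.50,-.16,.27,-30)"
```

```text
tr [ 0.1466 -0.3353 -0.0261] tw [ 0.0004 -0.0008  0.3861] rows>= 4.4 t 1.27
```

arm_command:
  steps:
    - {"translation":[0.03,-0.07,-0.005],"twist":[0,0,0.08],"fingers":-1}
    - {"translation":[0.06,-0.14,-0.01],"twist":[0,0,0.16],"fingers":-1}
    - {"translation":[0.09,-0.21,-0.015],"twist":[0,0,0.24],"fingers":-1}
    - {"translation":[0.12,-0.28,-0.02],"twist":[0,0,0.32],"fingers":-1}
    - {"translation":[0.1466,-0.3353,-0.026],"twist":[0,0,0.386],"fingers":-1}

```text
time: 1.9
eef_pos: [0.4992, -0.1591, 0.2701]
tcp_rot: [0.966, -0.258, 0.0, 0.0]
contact_force: [0.5, -1.1, 0.0]
opening: -0.002
finger_force: 0.0
```

```bash
python3 -c "
from h import *
s=get_state();print(s['eef_pos'],s['dq'])
p=cam('wrist');np.save('w1.npy',p,allow_pickle=True);save(p,'w1.png',None,1.5625)
for q in ['hasp','staple_eye','lock_pin','vent_plug']:
    for d in recognise(p,q): print(q,d,atz(p,d['point'],.059))
for X in [(.53,-.174,.059),(.42,.028,.086)]: print(proj(p,np.array(X)))
"
```

```text
[ 0.49922766 -0.15910456  0.27008412] [ 0.71246933  0.16497919 -0.22273629 -0.00750505  0.05165319  1.25589967]
hasp {'point': [91.6, 251.2], 'conf': 0.62} [ 0.57434976 -0.19973755  0.059     ]
staple_eye {'point': [57.3, 260.2], 'conf': 0.89} [ 0.60083126 -0.22649196  0.059     ]
lock_pin {'point': [272.6, 158.6], 'conf': 0.58} [0.43536461 0.0250596  0.059     ]
lock_pin {'point': [218.7, 191.1], 'conf': 0.56} [ 0.47883414 -0.05607522  0.059     ]
vent_plug {'point': [232.6, 140.0], 'conf': 0.85} [0.49572079 0.01231772 0.059     ]
[137.07682988 251.07525542]
[294.1712003  157.20817682]
```

View pics/w1.png

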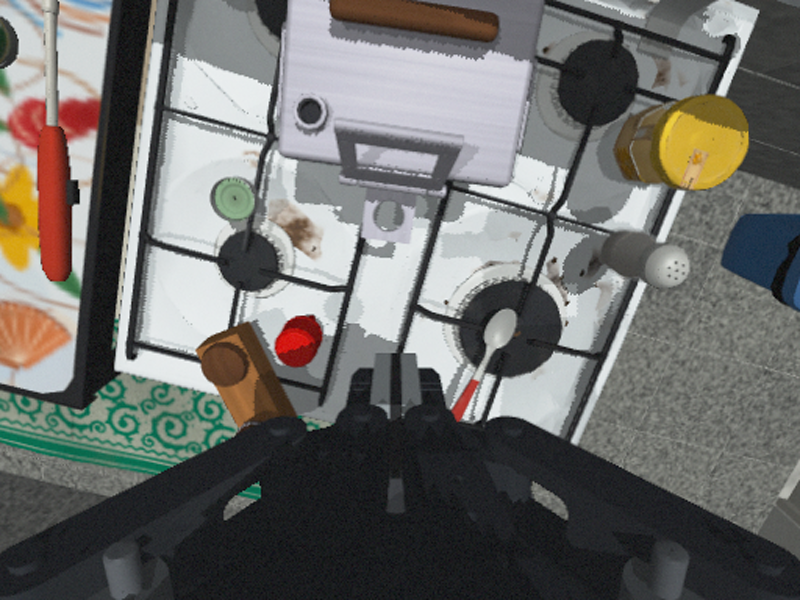

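```bash
python3 -c "
from h import *
s=get_state();print(s['eef_pos'],s['dq'],s['time'])
p=cam('wrist');np.save('w2.npy',p,allow_pickle=True);save(p,'w2.png',(60,210,160,360),4)
S=cam('side');np.save('s2.npy',S,allow_pickle=True)
"
```

```text
[ 0.49827261 -0.16144017  0.26956287] [-0.02600098  0.00131736  0.00567053  0.00354841  0.00085398  0.00533385] 2.15
```

View pics/w2.png

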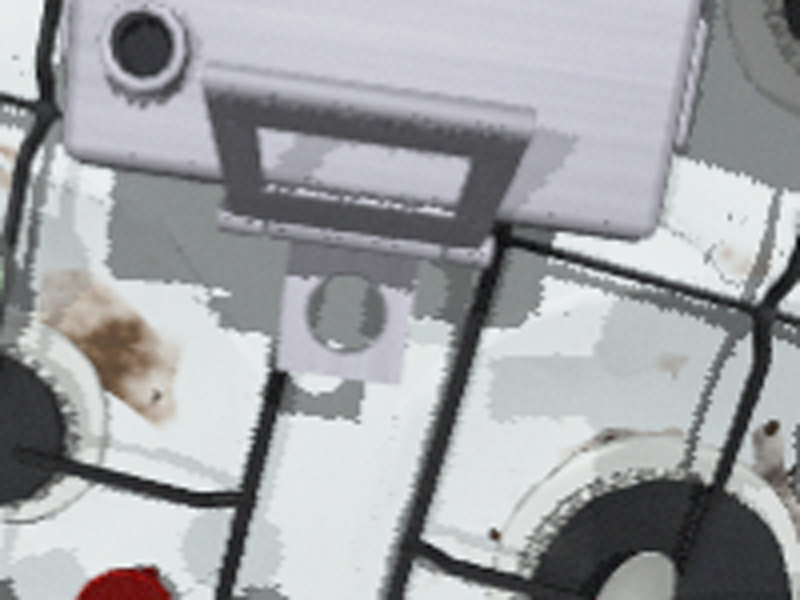

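```bash
python3 -c "
from h import *
np.set_printoptions(precision=4,suppress=True)
p=np.load('w2.npy',allow_pickle=True).item();S=np.load('s2.npy',allow_pickle=True).item()
f=lambda x,y:(60+y/4,160+x/4)
e=(f(346,312));print('eye',atz(p,e,.059), tri([(p,e),(S,(285*.64,379*.64))]))
a,b=atz(p,f(220,220),.092),atz(p,f(492,258),.092);print('hinge',a,b,np.linalg.norm(a-b),np.degrees(np.arctan2(*(a-b)[[1,0]]))-90)
c,d=atz(p,f(72,160),.092),atz(p,f(655,237),.092);print('front',c,d,np.linalg.norm(c-d),np.degrees(np.arctan2(*(c-d)[[1,0]]))-90)
c,d=atz(p,f(207,68),.169),atz(p,f(533,112),.169);print('top',c,d,np.linalg.norm(c-d),np.degrees(np.arctan2(*(c-d)[[1,0]]))-90)
e=atz(p,e,.059)
th=np.radians(-38)
for nm,m in [('hinge',(a+b)/2),('hasptop',(c+d)/2)]:
  v=m-e; print(nm,v[0]*np.cos(th)+v[1]*np.sin(th),-v[0]*np.sin(th)+v[1]*np.cos(th))
print([r for r in recognise(S,'lock_pin')])
"
```

```text
eye [ 0.5306 -0.1711  0.059 ] (array([ 0.5301, -0.1714,  0.0599]), [0.0006639736483762724, 0.0006639736483762697])
hinge [ 0.5704 -0.1567  0.092 ] [ 0.5264 -0.2141  0.092 ] 0.07228284473583342 -37.53903233208787
front [ 0.6025 -0.1314  0.092 ] [ 0.5099 -0.254   0.092 ] 0.15364996818274015 -37.05373867408349
top [ 0.5932 -0.179   0.169 ] [ 0.5548 -0.2298  0.169 ] 0.06371731399585788 -37.05328182684385
hinge 0.02278689394895342 -0.0003187068929706074
hasptop 0.054649712230849294 0.00048023546065589437
[{'point': [250.6, 281.5], 'conf': 0.74}]
```

```bash
python3 -c "
from h import *
go(.598,-.2225,.27,-37.3)"
```

```text
tr [ 0.1557  0.0031 -0.0009] tw [0.0003 0.0003 0.1232] rows>= 1.9 t 2.3
```

arm_command:
  steps:
    - {"translation":[0.08,0.002,0],"twist":[0,0,0.06],"fingers":-1}
    - {"translation":[0.156,0.003,0],"twist":[0,0,0.123],"fingers":-1}
    - {"translation":[0.156,0.003,0.05],"twist":[0,0,0.123],"fingers":-1}
    - {"translation":[0.156,0.003,0.12],"twist":[0,0,0.123],"fingers":-1}
    - {"translation":[0.156,0.003,0.172],"twist":[0,0,0.123],"fingers":-1}

```text
time: 2.92
eef_pos: [0.5975, -0.2223, 0.1377]
tcp_rot: [0.947, -0.32, -0.001, -0.0]
contact_force: [0.5, 0.9, -0.9]
opening: 0.002
finger_force: 0.0
```

arm_command:
  steps:
    - {"translation":[0,0,0],"twist":[0,0,0],"fingers":-1}
    - {"translation":[-0.03,0,0],"twist":[0,0,0],"fingers":-1}
    - {"translation":[-0.06,0,0],"twist":[0,0,0],"fingers":-1}
    - {"translation":[-0.09,0,0],"twist":[0,0,0],"fingers":-1}
    - {"translation":[-0.12,0,0],"twist":[0,0,0],"fingers":-1}

```text
time: 3.55
eef_pos: [0.5279, -0.168, 0.1438]
tcp_rot: [0.948, -0.319, 0.002, 0.0]
contact_force: [0.3, 0.5, -0.1]
opening: 0.004
finger_force: 0.0
```

arm_command:
  steps:
    - {"translation":[-0.02,0,-0.06],"twist":[0,0,0],"fingers":-1}
    - {"translation":[-0.02,0,-0.12],"twist":[0,0,0],"fingers":1}
    - {"translation":[-0.02,0,-0.12],"twist":[0,0,0],"fingers":1}

```text
time: 3.92
eef_pos: [0.5183, -0.16, 0.239]
tcp_rot: [0.948, -0.319, 0.007, 0.001]
contact_force: [-0.1, -0.9, 0.1]
opening: 0.418
finger_force: 0.0
```

```bash
python3 -c "
from h import *
s=get_state();print(s['eef_pos'],s['dq'],s['time'])
p=cam('wrist');a=cv2.resize(p['pixels'],(400,300));save(p,'w3.png',(60,260,100,367),3)
S=cam('side');np.save('s3.npy',S,allow_pickle=True);T=cam('top');np.save('t3.npy',T,allow_pickle=True)
k=3
A=cv2.resize(p['pixels'][60:250,140:330],(400,400));B=cv2.resize(S['pixels'][110:205,150:280],(400,300));C=cv2.resize(S['pixels'][220:300,210:317],(400,300));
cv2.imwrite('pics/w3.png',np.hstack([np.vstack([A,A[:200]*0]),np.vstack([B,C])])[:,:,::-1])
"
```

```text
[ 0.51828048 -0.15996827  0.23901243] [-0.0023877   0.051079    0.0726702  -0.00181963 -0.01882004  0.00155845] 3.925
```

View pics/w3.png

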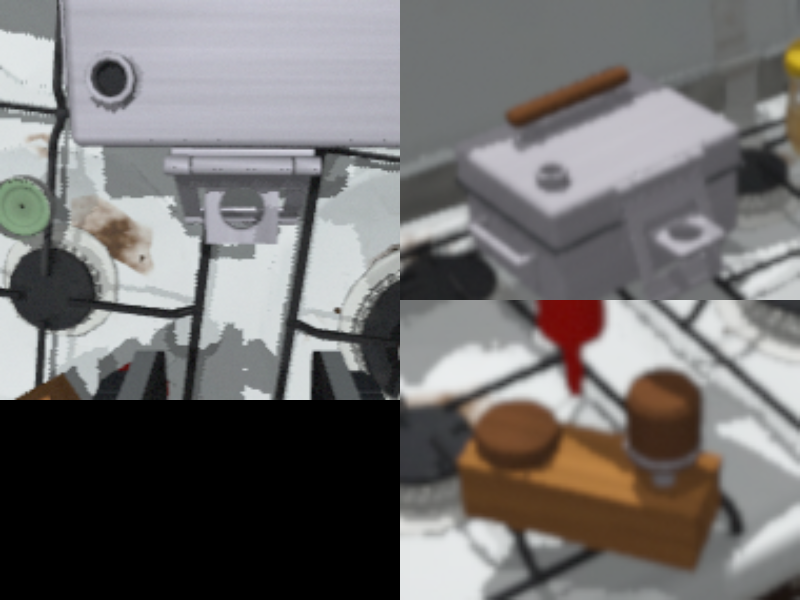

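arm_command:
  steps:
    - {"translation":[-0.04,-0.035,0],"twist":[0,0,-0.174],"fingers":1}
    - {"translation":[-0.08,-0.07,0.01],"twist":[0,0,-0.348],"fingers":1}
    - {"translation":[-0.12,-0.105,0.02],"twist":[0,0,-0.522],"fingers":1}
    - {"translation":[-0.16,-0.14,0.03],"twist":[0,0,-0.696],"fingers":1}
    - {"translation":[-0.186,-0.16,0.04],"twist":[0,0,-0.87],"fingers":1}

```text
time: 4.7
eef_pos: [0.4753, 0.0236, 0.1988]
tcp_rot: [0.991, 0.134, -0.001, -0.001]
contact_force: [-0.7, -0.1, -0.5]
opening: 1.003
finger_force: 0.0
```

arm_command:
  steps:
    - {"translation":[0,0,0],"twist":[0,0,-0.174],"fingers":1}
    - {"translation":[0,0,0],"twist":[0,0,-0.348],"fingers":1}
    - {"translation":[0,0,0],"twist":[0,0,-0.522],"fingers":1}
    - {"translation":[0,0,0],"twist":[0,0,-0.696],"fingers":1}
    - {"translation":[0,0,0],"twist":[0,0,-0.87],"fingers":1}

```text
time: 5.32
eef_pos: [0.4758, 0.022, 0.1991]
tcp_rot: [0.831, 0.556, -0.001, -0.001]
contact_force: [0.3, -0.1, 0.3]
opening: 1.001
finger_force: 0.0
```

arm_command:
  steps:
    - {"translation":[0,0,0],"twist":[0,0,-0.174],"fingers":1}
    - {"translation":[0,0,0],"twist":[0,0,-0.348],"fingers":1}
    - {"translation":[0,0,0],"twist":[0,0,-0.522],"fingers":1}
    - {"translation":[0,0,0],"twist":[0,0,-0.696],"fingers":1}
    - {"translation":[0,0,0],"twist":[0,0,-0.87],"fingers":1}

```text
time: 5.95
eef_pos: [0.4758, 0.022, 0.199]
tcp_rot: [0.502, 0.865, -0.001, -0.002]
contact_force: [0.2, 0.1, -0.8]
opening: 1.001
finger_force: 0.0
```

arm_command:
  steps:
    - {"translation":[0,0,0],"twist":[0,0,-0.174],"fingers":1}
    - {"translation":[0,0,0],"twist":[0,0,-0.348],"fingers":1}
    - {"translation":[0,0,0],"twist":[0,0,-0.522],"fingers":1}
    - {"translation":[0,0,0],"twist":[0,0,-0.696],"fingers":1}
    - {"translation":[0,0,0],"twist":[0,0,-0.87],"fingers":1}

```text
time: 6.58
eef_pos: [0.4758, 0.022, 0.1991]
tcp_rot: [0.07, 0.998, 0.0, -0.002]
contact_force: [0.1, 0.2, -1.1]
opening: 1.002
finger_force: 0.0
```

```bash
python3 -c "
from h import *
cam('wrist');cam('wrist')
s=get_state();print(s['eef_pos'],s['tcp_rot'],s['dq'],s['time'],s['qpos'])
p=cam('wrist');np.save('w4.npy',p,allow_pickle=True);save(p,'w4.png',None,1.5625)
for q in ['lock_pin','vent_plug']:
    for d in recognise(p,q): print(q,d,atz(p,d['point'],.059))
go(.48,.02,.2,172)
"
```

```text
[0.47588484 0.02206309 0.1991945 ] [ 7.34068773e-02  9.97301010e-01  1.43799320e-04 -1.45075761e-03] [-4.74781192e-05 -3.58438731e-03 -2.14107561e-03  1.68233803e-03
  6.67236648e-04  1.06955405e-01] 6.675 [-1.67093930e-01 -1.31111736e-01  2.08099589e+00  1.62280820e-05
  1.19462420e+00 -1.59095016e+00]
lock_pin {'point': [119.6, 252.1], 'conf': 0.97} [0.41986403 0.02964443 0.059     ]
lock_pin {'point': [191.7, 173.8], 'conf': 0.86} [ 0.47756963 -0.05770471  0.059     ]
vent_plug {'point': [182.6, 249.1], 'conf': 0.85} [0.47930325 0.01782706 0.059     ]
tr [-0.0053 -0.002  -0.0002] tw [ 0.     -0.0015 -0.0092] rows>= 0.1 t 6.83
```

View pics/w4.png

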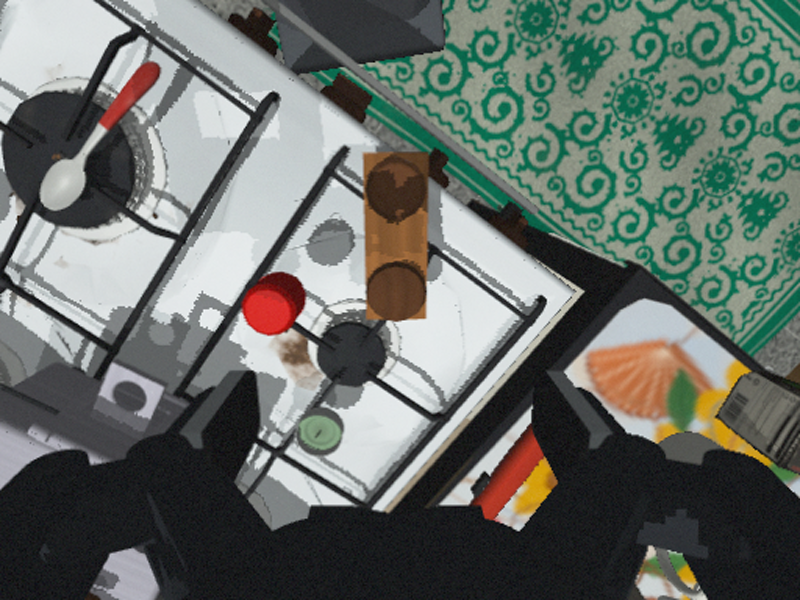

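```bash
python3 -c "
from h import *
np.set_printoptions(precision=4,suppress=True)
p=np.load('w4.npy',allow_pickle=True).item();S=np.load('s3.npy',allow_pickle=True).item();T=np.load('t3.npy',allow_pickle=True).item()
for z in (.07,.086):print(atz(p,(121,253.4),z))
print('headtop',tri([(p,(121,253.4)),(S,(243.5,280.5))]))
print('side mid',tri([(p,(121,253.4)),(S,(252,280.5))]))
print(atz(p,(291/1.5625,396/1.5625),.049))
go(.4205,.029,.14,172)
"
```

```text
[0.4208 0.0307 0.07  ]
[0.42   0.0308 0.086 ]
headtop (array([0.4195, 0.0307, 0.0846]), [0.000638732094753473, 0.0006387320947534755])
side mid (array([0.4199, 0.0306, 0.0663]), [0.0010777215823411972, 0.001077721582341186])
[0.4863 0.0211 0.049 ]
tr [ 0.0748 -0.0019  0.0799] tw [ 0.     -0.0015 -0.0092] rows>= 1.3 t 6.83
```

arm_command:
  steps:
    - {"translation":[0.0735,0.001,0.02],"twist":[0,0,-0.009],"fingers":1}
    - {"translation":[0.0735,0.001,0.07],"twist":[0,0,-0.009],"fingers":1}
    - {"translation":[0.0735,0.001,0.12],"twist":[0,0,-0.009],"fingers":1}
    - {"translation":[0.0735,0.001,0.14],"twist":[0,0,-0.009],"fingers":1}
    - {"translation":[0.0735,0.001,0.14],"twist":[0,0,-0.009],"fingers":1}

```text
time: 7.45
eef_pos: [0.4217, 0.0309, 0.0948]
tcp_rot: [0.069, 0.998, 0.0, -0.001]
contact_force: [-0.3, 0.1, 0.2]
opening: 0.997
finger_force: 0.0
```

```bash
python3 -c "
from h import *
s=get_state();print(s['eef_pos'],s['tcp_rot'],s['time'],s['qpos'])
go(.4205,.0306,.052,172)
"
```

```text
[0.42168735 0.03094807 0.09484958] [ 6.88948073e-02  9.97623141e-01  1.25214643e-04 -1.24854674e-03] 7.45 [-1.67702122e-01 -1.19374630e-01  2.28095620e+00  3.62447960e-06
  9.82520698e-01 -1.60060150e+00]
tr [ 0.0014 -0.0007  0.0571] tw [ 0.0001 -0.0024  0.0016] rows>= 0.7 t 7.45
```

arm_command:
  steps:
    - {"translation":[0.001,0,0.03],"twist":[0,0,0],"fingers":1}
    - {"translation":[0.001,0,0.057],"twist":[0,0,0],"fingers":1}
    - {"translation":[0.001,0,0.057],"twist":[0,0,0],"fingers":1}

```text
time: 7.82
eef_pos: [0.4216, 0.0309, 0.053]
tcp_rot: [0.069, 0.998, 0.0, -0.0]
contact_force: [0.1, -0.2, -0.4]
opening: 1.003
finger_force: 0.0
```

arm_command:
  grip_force: 45
  steps:
    - {"translation":[0,0,0],"twist":[0,0,0],"fingers":-1}
    - {"translation":[0,0,0],"twist":[0,0,0],"fingers":-1}
    - {"translation":[0,0,0],"twist":[0,0,0],"fingers":-1}
    - {"translation":[0,0,0],"twist":[0,0,0],"fingers":-1}
    - {"translation":[0,0,0],"twist":[0,0,0],"fingers":-1}

```text
time: 8.45
eef_pos: [0.4224, 0.0308, 0.0539]
tcp_rot: [0.068, 0.998, -0.0, 0.001]
contact_force: [-1.0, 0.2, 5.7]
opening: 0.379
finger_force: 44.5
```

arm_command:
  steps:
    - {"translation":[0,0,-0.03],"twist":[0,0,0],"fingers":-1}
    - {"translation":[0,0,-0.07],"twist":[0,0,0],"fingers":-1}
    - {"translation":[0,0,-0.13],"twist":[0,0,0],"fingers":-1}
    - {"translation":[0,0,-0.17],"twist":[0,0,0],"fingers":-1}
    - {"translation":[0,0,-0.17],"twist":[0,0,0],"fingers":-1}

```text
time: 9.07
eef_pos: [0.423, 0.0308, 0.1825]
tcp_rot: [0.068, 0.998, -0.0, 0.003]
contact_force: [-0.8, 0.4, -1.0]
opening: 0.379
finger_force: 45.4
```

```bash
python3 -c "
from h import *
s=get_state();print(s['eef_pos'],s['opening'],s['finger_force'],s['qpos'])
go(.53,-.171,.18,142.7)
"
```

```text
[0.42296862 0.03080491 0.18251986] 0.3785371353087381 45.39526491193101 [-1.67589178e-01 -2.52945326e-01  2.21503899e+00  1.17195142e-04
  1.17389542e+00 -1.60140092e+00]
tr [-0.1781 -0.2471  0.0044] tw [0.0013 0.0052 0.4908] rows>= 3.7 t 9.07
```

arm_command:
  steps:
    - {"translation":[-0.04,-0.055,0],"twist":[0,0,0.11],"fingers":-1}
    - {"translation":[-0.085,-0.115,0],"twist":[0,0,0.23],"fingers":-1}
    - {"translation":[-0.13,-0.175,0],"twist":[0,0,0.36],"fingers":-1}
    - {"translation":[-0.17,-0.23,0.01],"twist":[0,0,0.49],"fingers":-1}
    - {"translation":[-0.1805,-0.248,0.04],"twist":[0,0,0.491],"fingers":-1}

```text
time: 9.7
eef_pos: [0.531, -0.1744, 0.1486]
tcp_rot: [0.322, 0.947, -0.0, 0.0]
contact_force: [0.4, 0.3, -0.6]
opening: 0.381
finger_force: 45.4
```

arm_command:
  steps:
    - {"translation":[0,0,0],"twist":[0,0,0],"fingers":-1}
    - {"translation":[0,0,0],"twist":[0,0,0],"fingers":-1}

```text
time: 9.95
eef_pos: [0.5293, -0.1708, 0.149]
tcp_rot: [0.32, 0.948, 0.0, -0.001]
contact_force: [0.2, 0.0, -1.2]
opening: 0.385
finger_force: 45.4
```

```bash
python3 -c "
from h import *
s=get_state();print(s['eef_pos'],s['opening'],s['tcp_rot'])
p=cam('wrist');np.save('w5.npy',p,allow_pickle=True);S=cam('side');np.save('s5.npy',S,allow_pickle=True)
T=cam('top');np.save('t5.npy',T,allow_pickle=True)
A=cv2.resize(p['pixels'][100:300,156:356],(400,400),interpolation=2);B=cv2.resize(S['pixels'][90:240,150:300],(400,400),interpolation=2)
cv2.imwrite('pics/w5.png',np.hstack([A,B])[:,:,::-1])
print(proj(p,np.array([.53,-.171,.059])),proj(S,np.array([.53,-.171,.059])))
go(.5316,-.1722,.11,142.7)
"
```

```text
[ 0.52928565 -0.17077572  0.14904367] 0.3845686314315854 [ 3.19706491e-01  9.47515577e-01  3.59865296e-04 -1.36450150e-03]
[194.01680068 252.89059054] [182.89485525 242.24739361]
tr [-0.0023 -0.0002  0.0546] tw [0.0002 0.0009 0.0009] rows>= 0.7 t 10.1
```

View pics/w5.png

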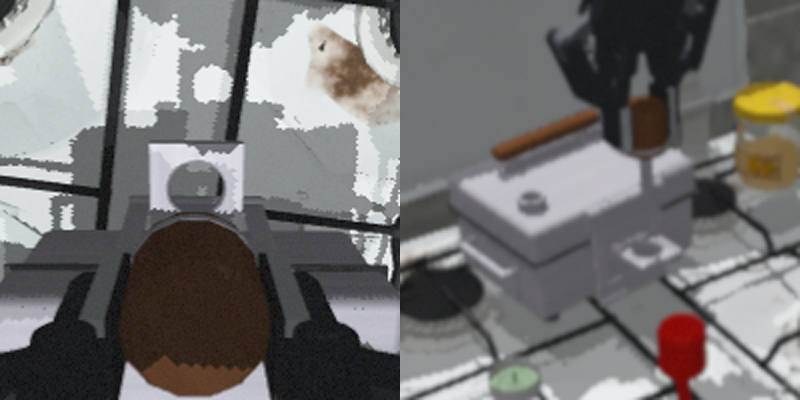

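arm_command:
  steps:
    - {"translation":[-0.002,0,0.0],"twist":[0,0,0],"fingers":-1}
    - {"translation":[-0.002,0,0.03],"twist":[0,0,0],"fingers":-1}
    - {"translation":[-0.002,0,0.06],"twist":[0,0,0],"fingers":-1}
    - {"translation":[-0.002,0,0.08],"twist":[0,0,0],"fingers":-1}
    - {"translation":[-0.002,0,0.08],"twist":[0,0,0],"fingers":-1}

```text
time: 10.72
eef_pos: [0.5306, -0.1721, 0.0892]
tcp_rot: [0.32, 0.947, 0.0, -0.001]
contact_force: [-0.0, 0.2, -1.1]
opening: 0.38
finger_force: 45.4
```

arm_command:
  steps:
    - {"translation":[0,0,0.012],"twist":[0,0,0],"fingers":-1}
    - {"translation":[0,0,0.024],"twist":[0,0,0],"fingers":-1}
    - {"translation":[0,0,0.033],"twist":[0,0,0],"fingers":-1}
    - {"translation":[0,0,0.033],"twist":[0,0,0],"fingers":-1}
    - {"translation":[0,0,0.033],"twist":[0,0,0],"fingers":-1}

```text
time: 11.35
eef_pos: [0.5315, -0.1728, 0.0657]
tcp_rot: [0.32, 0.947, -0.0, 0.0]
contact_force: [-0.8, 1.0, -1.9]
opening: 0.378
finger_force: 45.4
```

arm_command:
  steps:
    - {"translation":[0,0,0.002],"twist":[0,0,0],"fingers":0.2}
    - {"translation":[0,0,0.002],"twist":[0,0,0],"fingers":0.6}
    - {"translation":[0,0,0.002],"twist":[0,0,0],"fingers":1}
    - {"translation":[0,0,0.002],"twist":[0,0,0],"fingers":1}
    - {"translation":[0,0,0.002],"twist":[0,0,0],"fingers":1}

```text
time: 11.98
eef_pos: [0.5314, -0.1727, 0.0641]
tcp_rot: [0.32, 0.947, -0.0, 0.0]
contact_force: [0.4, 0.1, -0.2]
opening: 1.003
finger_force: 0.0
```

arm_command:
  steps:
    - {"translation":[0,0,-0.04],"twist":[0,0,0],"fingers":1}
    - {"translation":[0,0,-0.1],"twist":[0,0,0],"fingers":1}
    - {"translation":[0,0,-0.17],"twist":[0,0,0],"fingers":1}
    - {"translation":[-0.05,0,-0.2],"twist":[0,0,0],"fingers":1}
    - {"translation":[-0.05,0,-0.2],"twist":[0,0,0],"fingers":1}

```text
time: 12.6
eef_pos: [0.5636, -0.1972, 0.2175]
tcp_rot: [0.32, 0.947, -0.001, 0.003]
contact_force: [-0.1, 0.5, -1.0]
opening: 1.002
finger_force: 0.0
```

```bash
python3 -c "
from h import *
p=cam('wrist');S=cam('side')
for q in ['lock_pin','vent_plug']:
  for d in recognise(S,q): print(q,d,atz(S,d['point'],.077))
A=cv2.resize(p['pixels'][60:310,131:381],(400,400),interpolation=2);B=cv2.resize(S['pixels'][110:230,170:290],(400,400),interpolation=2)
cv2.imwrite('pics/w6.png',np.hstack([A,B])[:,:,::-1])
print(get_state()['eef_pos'],get_state()['time'])
"
```

```text
lock_pin {'point': [220.4, 257.7], 'conf': 0.92} [ 0.46928769 -0.03220957  0.077     ]
lock_pin {'point': [173.5, 242.7], 'conf': 0.67} [ 0.52989549 -0.17812237  0.077     ]
vent_plug {'point': [257.2, 239.6], 'conf': 0.64} [0.47853313 0.06557114 0.077     ]
[ 0.55989979 -0.1944925   0.21206692] 12.8
```

View pics/w6.png

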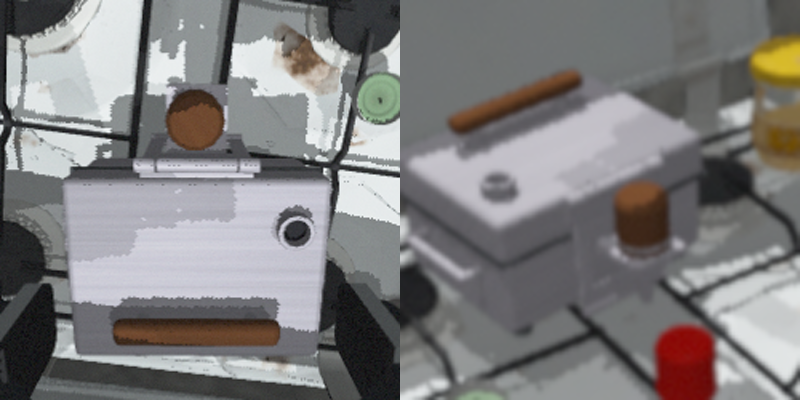

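The head sits flat on the staple at wrist crop (195,119) and side crop (641,220). The hasp is down, the gripper is clear, and the vent plug hasn't moved.

```bash
python3 -c "
from plant import sign_off
print(sign_off())"
```

```text
the job is handed in; nothing more can be done
None
```

The job is handed in at about 13 s of the 45 s: the final pictures show the hasp hanging over the staple, the long pin upright through the eye with its head on the staple, and the vent plug still in the rest; the hand-in returned no verdict.

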